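Clip the pin vice into the cleaning carrier and hold the carrier out of its stand

ROBOT

A 6-joint arm with a two-finger parallel gripper is mounted at the origin on a cart in front of the work surface, level with it; the furniture and walls round the work are solid. World frame = base frame: x ahead of the robot, y to its left, z up, the work surface at z = 0. Lengths are in mm, angles in rad, forces in N, time in s.
With the tool pointing down it reaches from about 300 to 875 mm from the base axis. Payload 6.4 kg.
Tool frame: the origin (TCP) lies at the very end of the fingers, on their centre line; the grasp point (between the pads) lies behind it (manip.hold_point_z is the z of the grasp point in the tool frame, in mm); z points along the fingers, y is the line along which they close (so a half turn about z gives the same grasp; the last joint's range is limited). The gripper opens to 85 mm and grips with 20 to 120 N. Pads are 22 mm wide; open, the fingers measure 114 mm over their backs; the gripper's body (76 mm by 85 mm) begins 54 mm behind the grasp point. The pads swing forward as they close: fully open they stand 13 mm farther back than shut.
Start: joints at [-1.341, 0.181, 1.607, -0, 1.354, -0.206], TCP at [242.745, -521.263, 193.988] pointing down, gripper open.
Joint ranges: [-2.99, 2.99], [-0.89, 2.07], [0.3, 2.58], [-1.14, 4.28], [0, 2.63], [-3.12, 3.12]. Speed limits (rad/s): [2.57, 2.57, 3.01, 3.14, 3.14, 3.14].

INTERFACE

Orientations are given as a unit quaternion [w, x, y, z].
In Python, from bench import manip gives the robot as it stands.
- The arm moves only by the tool move_arm, never from a script. Its argument "commands" is a list of rows, each a list of 5 numbers: the shift along the tool's x, y, z in cm, then the turn about the tool's z in degrees, then the finger opening in cm, from 0 to 8.54. A call has 1 to 12 rows; each row shifts and turns the commanded pose from where the row before left it, along the tool's axes as they then stand; what a row does not reach is not made up. A row lasts 1/12 s, in which the tool goes at most 41.7 mm and 7.16 degrees, less where a joint would pass 70% of its speed; a pose out of reach is approached as far as the arm can. A call is refused whole if a number of a shift passes 4.17 or a number of a turn 7.16, either way. A call with a gripper value outside its range is refused whole. The fingers move at their own pace and stop on an object; "grip_force" is the grip in N (left out, the last holds). Time passes only in rows, so rows that do not move let the fingers close. It gives the time, the measured TCP pose, the force, the opening and the grip force at its end, in the units of the state.
- manip.read_state(): the state, without advancing time (a new reading comes with each control period).
- manip.camera(name): name is "side" or "top" or "wrist"; returns a dict with "image" (400x640x3 uint8, red, green, blue), "fx", "fy", "cx", "cy" (pixels), "cam_to_world" (4x4, takes a point from camera to world coordinates). Camera axes: x right, y down, z forward; pixel columns grow to the right and rows downward; lengths in mm; the calibration is good to about 2 mm. The wrist camera is an equidistant fisheye: a pixel r from the principal point sees the ray r / f radians off the axis. A picture is of the moment at which its call begins. There is no depth.
- manip.hand_in(): hands the job in; it is judged then, once.
The state is a dict: "clock": time; "joints": joint angles; "joint_velocities": joint speeds; "tau": joint torques, N m; "eef_pos": TCP position; "tcp_rot": TCP orientation; "force": force on the tool from outside, world axes, zero at the start; "wrist_torque": the same for the moment, N m; "opening": finger opening in mm; "gripper_force": force on a finger pad.
Only numpy, scipy, OpenCV 4.12 (cv2) and the standard library are available. Lean on these libraries where they do the work, as an engineer would, in place of code of your own. Each camera call takes 0.05 s, during which the arm holds its last target. There are 200 camera calls.

TASK

Get the pin vice ready for the ultrasonic cleaner. While the carrier is still latched in its stand, push the pin vice straight down into the carrier's tool clip, roughly centred across both forks, until it sits at the bottom and the sprung jaw has snapped back over it; let go of it. Then pinch the carrier's two side catches together, lift the carrier straight out of the stand and finish holding it by the catches, level and still, about 10 cm above where it stood, with the pin vice still clipped in; leave the other things on the table where they are.

Things in the scene. Friction and masses are not known exactly. Their poses are not given: they have to be found in the camera images.
- stand: the carrier's stand (sizes in mm), fixed: black base plate 150 (x) x 100 (y) x 6 with locating pins and, at y = +-32 to 37, two aluminium cheeks whose inward lips (top 37 above the table, x within +-10) hold the carrier's catches down. Origin: centre of its underside, on the table; +x towards the carrier's basket end, z up.
- carrier: cleaning carrier, about 0.2 kg: open steel frame 116 (x) x 52 (y), black tower 18 x 22, 60 high, in the middle, wire basket (35 across, 30 high) at the +x end, tool clip across the -x end, a squeeze catch on each y side of the tower. Origin: centre of the underside, 6 above the table; axes start parallel to the stand's. Latched until both catches are pressed; clear of the stand once lifted 35.
- catch_left_pad (a point): centre of the outer face of the ribbed black finger pad of the +y catch: 28 from the carrier's middle plane, 62 above the table at the start; pad upright, flat, 26 wide (x), 30 high (15 above and below this point). Pads 56 apart over their outer faces at rest, 40 at the stops. Axes parallel to the carrier's.
- catch_right_pad (a point): the same on the -y catch
- catch_left (a joint): how far the +y catch is pressed in towards the tower, m: 0 sprung out, 0.008 at its stop; free of the stand's lip from about 0.004. Spring 2 N at 0, 3.6 N at the stop. Both at their stops, the carrier is carried by the friction on the pads.
- catch_right (a joint): the same for the -y catch
- clip_seat (a point): where the middle of the seated tool's axis lies: carrier x -42, y 0, 34.5 above its underside (40.5 above the table at the start); axes as the carrier, tool along y. Two forks at y = +-20, 5 wide, 35 clear between; each has a saddle below, a fixed tine on the -x side and a jaw arm on the +x side, both 17 above the seat. Slot 12 wide. 28 free beside the tool to the tower; 20 free under the seat.
- jaw (a joint): the sprung hinged jaw, both arms on one shaft, rad: 0 closed over the slot, grows as it swings to +x away from it. A tool pushed straight down opens it to about 0.1 and it snaps back when the tool is seated (under 0.06); the push takes about 3 to 10 N. It also yields to a strong upward pull.
- pin_vice: the pin vice: plain round steel hand tool, 9 thick, 88 long, 26 g, lying on the table in a row with tweezers and a screwdriver, in any order. Origin: centre of its underside; y along its length. Either end may point either way in the clip.
- pin_vice_mid (a point): the middle of the pin vice on its axis, 4.5 above the table as it lies; same axes
- tweezers: steel tweezers, 13 x 116 x 9, a bystander lying in the row of tools; origin at the centre of its underside
- driver: precision screwdriver with a wider hexagon head, 12 x 90 x 10, a bystander lying in the row of tools; origin at the centre of its underside
- loupe: black watchmaker's eyeglass, 34 across, 28 high, a bystander; origin at the centre of its underside
- round_tin: round open parts tin, 49 across, 18 high, a bystander; origin at the centre of its underside
- parts_tray: small shallow parts tray, 34 x 52 x 10, a bystander; origin at the centre of its underside
- tape_roll: roll of masking tape lying flat, 60 across, 12 high, a bystander; origin at the centre of its underside
- blower: rubber dust blower, 51 across, 88 high, a bystander; origin at the centre of its underside
- oil_bottle: small bottle, 31 across, 62 high, a bystander; origin at the centre of its underside

How it is judged:
By the outcome, as a careful person would: the job done as asked, in the order asked, and still so for the second after the job is handed in, while the arm keeps its last pose, push and grip.
It also fails if it takes over 58 s, if anything falls off the work surface, if the arm or the gripper's body presses on something with over 40 N, if the wrist force passes 120 N, or if a joint passes its speed limit or range.

## Working session

There is one attempt and no reset: what is moved stays moved. The work goes in short steps, Python scripts to look and compute and a tool call to move; the robot and the scene stay as the last step left them, time stands still between calls to the robot, and variables do not carry over. Pictures are saved under pics/ and viewed, at most 10 in all, crops included, and the job is handed in when it is done.

Besides the shell and the picture viewer there is one more tool, called as a command line: name --pt "numbers of a row" for each row, then --argument value for the rest. move_arm: Moves the arm, as the interface text tells. Its arguments: {"type":"object","properties":{"commands":{"type":"array"},"grip_force":{"type":"number"}},"required":["commands"]}

```bash
ls; mkdir -p pics
cat > h.py <<'E'
import numpy as np, cv2
from bench import manip
def cam(n,f):
    c=manip.camera(n); cv2.imwrite('pics/'+f+'.png',c['image'][:,:,::-1]); np.savez('pics/'+f+'.npz',**c); return c
def ray(c,u,v,fish=False):
    x=(u-c['cx'])/c['fx'];y=(v-c['cy'])/c['fy']
    if fish:
        r=np.hypot(x,y); d=np.array([x/r*np.sin(r),y/r*np.sin(r),np.cos(r)]) if r>1e-9 else np.array([0,0,1.])
    else: d=np.array([x,y,1.])
    M=np.array(c['cam_to_world']); return M[:3,3],M[:3,:3]@d
def onz(c,u,v,z,fish=False):
    o,d=ray(c,u,v,fish); return o+d*(z-o[2])/d[2]
def proj(c,p):
    M=np.array(c['cam_to_world']); q=M[:3,:3].T@(np.array(p)-M[:3,3]); return c['fx']*q[0]/q[2]+c['cx'],c['fy']*q[1]/q[2]+c['cy']
def load(f): return dict(np.load('pics/'+f+'.npz'))
E
python3 - <<'E'
from h import *
for n in ('top','side','wrist'):
    c=cam(n,n+'0'); print(n,c['fx'],c['cx'],c['cy'],np.round(c['cam_to_world'],3).tolist())
a=cv2.imread('pics/top0.png');print(a.shape)
print(manip.hold_point_z, manip.read_state())
E
```

```text
pics
top 385.7050712149508 317.2203619814737 196.75184577154118 [[-0.015, -0.997, 0.079, 482.901], [-1.0, 0.016, 0.013, -66.821], [-0.014, -0.079, -0.997, 1103.921], [0.0, 0.0, 0.0, 1.0]]
side 411.3706778595538 321.3819329039819 196.0485073479514 [[-0.96, -0.104, 0.26, 340.558], [-0.28, 0.33, -0.902, 768.388], [0.008, -0.938, -0.346, 389.351], [0.0, 0.0, 0.0, 1.0]]
wrist 309.70691628693146 323.3930068667229 196.5462374830123 [[0.422, -0.857, -0.295, 318.136], [-0.906, -0.4, -0.136, -485.456], [-0.001, 0.324, -0.946, 371.69], [0.0, 0.0, 0.0, 1.0]]
(400, 640, 3)
-18.700000000000003 {'clock': 0.15, 'joints': array([-1.34131900e+00,  1.81404546e-01,  1.60771637e+00,  1.73580800e-05,
        1.35381784e+00, -2.06282811e-01]), 'joint_velocities': array([-7.02437532e-04, -2.17750307e-03, -3.73550084e-03, -6.72119325e-05,
       -8.48824948e-04, -1.13933862e-03]), 'tau': array([ 9.86667874e-04, -4.45263541e+01, -3.51690030e+01, -2.26426691e-04,
        5.88409996e-03,  2.29253988e-05]), 'eef_pos': array([ 242.63352491, -520.80576251,  193.30187864]), 'tcp_rot': array([-6.73105027e-04,  9.76358071e-01,  2.16158422e-01,  6.68323937e-07]), 'force': array([-0.1271046 , -0.47267129,  0.23361433]), 'wrist_torque': array([ 0.03336953, -0.04847186, -0.03892546]), 'gripper_force': 0.0, 'opening': 85.44320400623896}
```

View pics/top0.png

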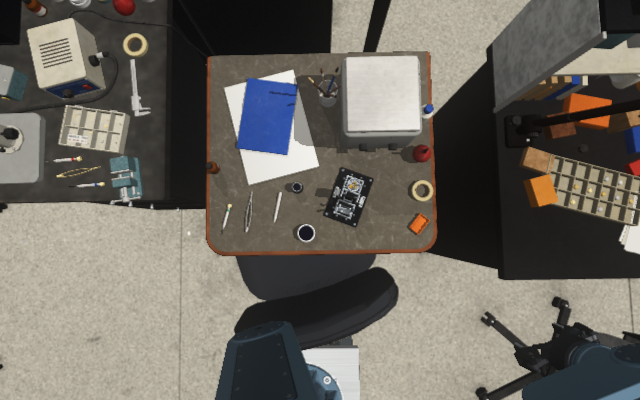

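View pics/side0.png

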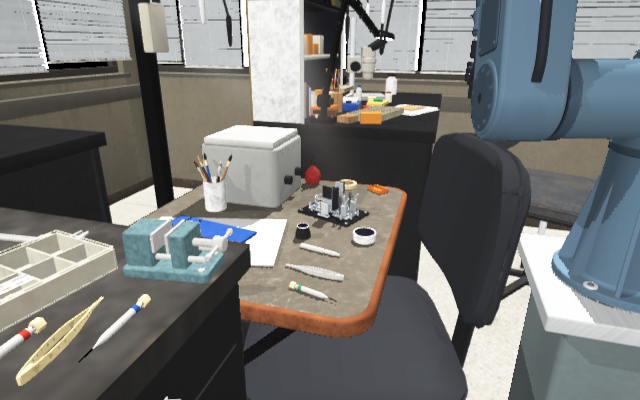

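The top view shows the stand near (348,196) and three tools near (226,217), (249,212) and (278,207), with the loupe at (297,187) and the round tin at (306,233). The side view shows the tools in the same order, and the driver is the one with the coloured head. I'll enlarge the top view.

Run:
```python
from h import *
a=cv2.imread('pics/top0.png')[160:245,210:390]
cv2.imwrite('pics/top0c.png',cv2.resize(a,None,fx=4.4,fy=4.4,interpolation=cv2.INTER_CUBIC))
c=load('top0')
for u,v in [(226,217),(249,212),(278,207),(348,196)]: print(onz(c,u,v,5).round(1))
```

```text
[516.7 208.9   5. ]
[530. 143.   5.]
[543.  60.   5.]
[ 571.3 -140.4    5. ]
```

View pics/top0c.png

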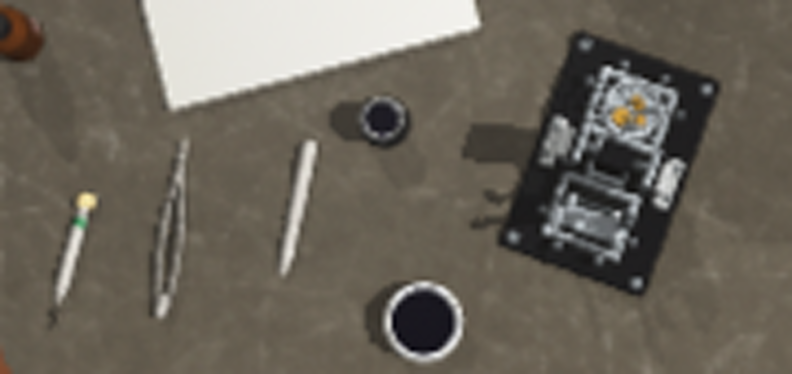

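The plain rod, crop (311,143) to (286,273), is the pin vice. The basket is at the upper end of the stand, with the clip at the lower end near crop (590,215). Next I'll measure both.

Run:
```python
from h import *
c=load('top0'); im=c['image'].astype(int)
def rect(m,box,z):
    u0,v0,u1,v1=box; M=np.zeros(m.shape,np.uint8); M[v0:v1,u0:u1]=m[v0:v1,u0:u1]
    vs,us=np.nonzero(M); P=np.array([onz(c,u,v,z)[:2] for u,v in zip(us,vs)])
    return P
g=im.sum(2)/3
P=rect(g>135,(268,186,286,226),4.5)
m=P.mean(0);U,S,V=np.linalg.svd(P-m);t=(P-m)@V[0]
print('pin',m,V[0],np.degrees(np.arctan2(V[0][1],V[0][0])),t.min(),t.max(),len(P), cv2.minAreaRect(P.astype(np.float32)))
P=rect(g<45,(318,160,378,232),6)
M=np.zeros(g.shape,np.uint8);M[160:232,318:378]=(g<45)[160:232,318:378]
cs=cv2.findContours(M,cv2.RETR_EXTERNAL,cv2.CHAIN_APPROX_NONE)[0];k=max(cs,key=cv2.contourArea)
Q=np.array([onz(c,*p[0],6)[:2] for p in k],np.float32); print('stand',cv2.minAreaRect(Q), cv2.boxPoints(cv2.minAreaRect(Q)))
# manual corners
for u,v in [(583,32),(719,85),(640,295),(500,240)]: print(onz(c,210+u/4.4,160+v/4.4,6).round(1))
# side
s=load('side0')['image']; 
cv2.imwrite('pics/side0c.png',cv2.resize(s[165:310,270:400,::-1],None,fx=4,fy=4,interpolation=cv2.INTER_CUBIC))
```

```text
pin [546.40333933  61.72737103] [-0.97757593  0.21058323] 167.8434668986204 -40.84826988546925 47.08856708750354 84 ((543.3197631835938, 62.259681701660156), (7.889108657836914, 87.91849517822266), 78.26948547363281)
stand ((569.1015014648438, -139.7903289794922), (99.07292175292969, 148.5871124267578), 68.73674011230469) [[ 481.90097 -159.01172]
 [ 620.37286 -212.89738]
 [ 656.302   -120.56894]
 [ 517.83014  -66.68327]]
[ 654.2 -126.3    6. ]
[ 617.9 -214.     6. ]
[ 482.6 -159.6    6. ]
[519.4 -70.    6. ]
```

Run:
```python
from h import *
t=load('top0');s=load('side0')
for z in (-100,0,100,150,200,250): 
    print(z,[onz(t,*p,z).round(0)[:2].tolist() for p in [(398,275),(380,268),(235,325)]],[onz(s,*p,z).round(0)[:2].tolist() for p in [(437,150),(455,134),(510,148)]])
w=load('wrist0'); cv2.imwrite('pics/w.png',w['image'][:,:,::-1])
print([np.round(proj(s,p),0) for p in [(543,62,4.5),(569,-140,0),(530,-124.6,40.5)]])
```

```text
-100 [[334.0, -296.0], [356.0, -241.0], [189.0, 206.0]] [[344.0, -1315.0], [252.0, -1756.0], [-13.0, -1477.0]]
0 [[346.0, -277.0], [366.0, -227.0], [214.0, 184.0]] [[343.0, -890.0], [270.0, -1240.0], [59.0, -1018.0]]
100 [[359.0, -258.0], [377.0, -212.0], [238.0, 161.0]] [[342.0, -464.0], [288.0, -724.0], [131.0, -559.0]]
150 [[365.0, -248.0], [382.0, -205.0], [250.0, 150.0]] [[342.0, -251.0], [297.0, -466.0], [168.0, -330.0]]
200 [[371.0, -239.0], [387.0, -198.0], [262.0, 138.0]] [[342.0, -38.0], [306.0, -208.0], [204.0, -100.0]]
250 [[377.0, -229.0], [393.0, -190.0], [275.0, 127.0]] [[341.0, 175.0], [315.0, 49.0], [240.0, 129.0]]
[array([321., 249.]), array([334., 213.]), array([349., 201.])]
```

View pics/side0c.png

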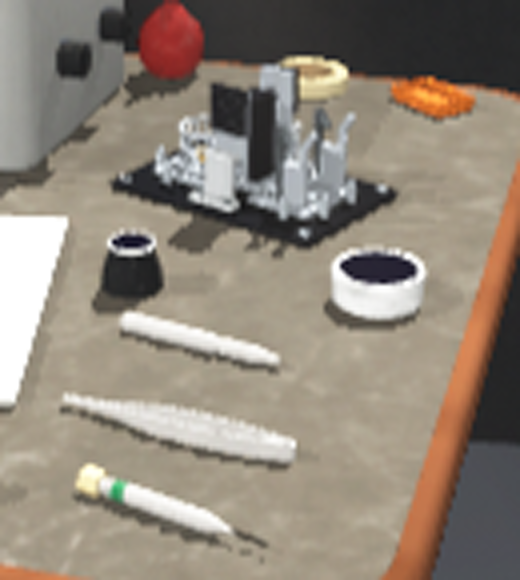

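move_arm --pt "0 0 -1.7 6.13 8.5" --pt "0 0 -1.7 6.13 8.5" --pt "0 0 -1.7 6.13 8.5" --pt "0 0 -1.7 6.13 8.5" --pt "0 0 -1.7 6.13 8.5" --pt "0 0 -1.7 6.13 8.5" --pt "1.1 -3.95 0 0 8.5" --pt "1.1 -3.95 0 0 8.5" --pt "1.1 -3.95 0 0 8.5" --pt "1.1 -3.95 0 0 8.5" --pt "1.1 -3.95 0 0 8.5" --pt "1.1 -3.95 0 0 8.5" --grip_force 60

```text
clock: 1.15
eef_pos: [356.2, -300.9, 295.8]
tcp_rot: [-0.0, 0.995, -0.103, -0.0]
force: [1.3, -0.5, 0.5]
opening: 84.9
gripper_force: 0.0
```

move_arm --pt "1.1 -3.95 0 0 4" --pt "1.1 -3.95 0 0 4" --pt "1.1 -3.95 0 0 4" --pt "1.1 -3.95 0 0 4" --pt "1.1 -3.95 0 0 4" --pt "1.1 -3.95 0 0 4" --pt "1.1 -3.95 0 0 4" --pt "1.1 -3.95 0 0 4" --pt "1.1 -3.95 0 0 4" --pt "1.1 -3.95 0 0 4" --pt "0 0 0 0 4" --pt "0 0 0 0 4"

```text
clock: 2.15
eef_pos: [544.4, 63.4, 295.1]
tcp_rot: [0.0, 0.995, -0.101, -0.001]
force: [-0.8, -0.6, -1.2]
opening: 39.9
gripper_force: 0.0
```

Run:
```python
from h import *
c=cam('wrist','w1'); print(manip.read_state()['eef_pos'])
M=c['cam_to_world']; print(np.round(M,3).tolist())
```

```text
[544.07367761  61.97586625 295.31898586]
[[-0.2, -0.926, -0.32, 626.223], [-0.98, 0.19, 0.065, 46.868], [0.001, 0.326, -0.945, 473.493], [0.0, 0.0, 0.0, 1.0]]
```

View pics/w1.png

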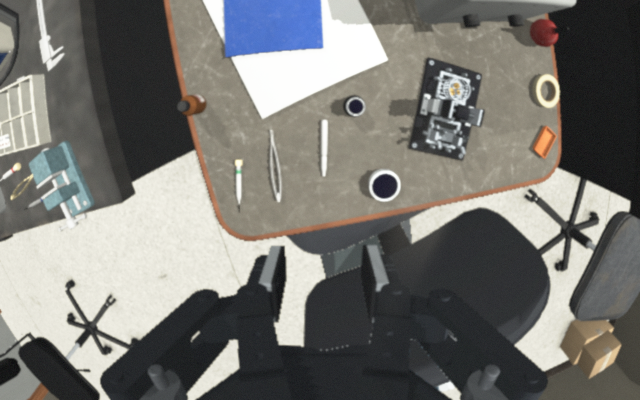

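The wrist view shows the pin vice upright at (323,148), and the stand at (447,108) with its basket end up. I'll measure both here and compare with the top view.

```bash
cat > m.py <<'E'
from h import *
def pin(c,box,z=4.5,th=150):
    im=c['image'].astype(int); g=im.min(2); u0,v0,u1,v1=box
    M=np.zeros(g.shape,np.uint8); M[v0:v1,u0:u1]=g[v0:v1,u0:u1]>th
    k=max(cv2.findContours(M,cv2.RETR_EXTERNAL,cv2.CHAIN_APPROX_NONE)[0],key=len)
    Q=np.array([onz(c,*p[0],z,True)[:2] for p in k],np.float32); return cv2.minAreaRect(Q)
def stand(c,box,z=6,th=50,fish=True):
    g=c['image'].max(2); u0,v0,u1,v1=box
    M=np.zeros(g.shape,np.uint8); M[v0:v1,u0:u1]=g[v0:v1,u0:u1]<th
    k=max(cv2.findContours(M,cv2.RETR_EXTERNAL,cv2.CHAIN_APPROX_NONE)[0],key=cv2.contourArea)
    Q=np.array([onz(c,*p[0],z,fish)[:2] for p in k],np.float32); return cv2.minAreaRect(Q)
E
python3 - <<'E'
from m import *
c=load('w1'); print(pin(c,(310,110,337,185),th=130)); print(stand(c,(400,45,490,170)))
for u,v in [(428,57),(481,74),(463,160),(409,152)]: print(onz(c,u,v,6,True).round(1))
E
```

```text
((545.138916015625, 63.439414978027344), (41.016475677490234, 115.9755859375), 78.15186309814453)
((563.5130004882812, -96.93191528320312), (22.34408187866211, 78.52909851074219), 68.93318939208984)
[ 656.7 -122.5    6. ]
[ 621.5 -211.     6. ]
[ 484.5 -159.8    6. ]
[513.7 -67.7   6. ]
```

move_arm --pt "0 0 3.6 0 4" --pt "0 0 3.6 0 4" --pt "0 0 3.6 0 4" --pt "0 0 3.6 0 4" --pt "0 0 3.6 0 4" --pt "0 0 0 0 4" --pt "0 0 0 0 4"

```text
clock: 2.78
eef_pos: [542.5, 60.1, 114.8]
tcp_rot: [0.0, 0.995, -0.104, -0.002]
force: [1.0, 0.2, 0.3]
opening: 40.1
gripper_force: 0.0
```

Run:
```python
from m import *
c=cam('wrist','w2'); s=manip.read_state(); print(s['eef_pos'],s['tcp_rot'])
for th in (150,170,190): 
    r=pin(c,(285,140,365,290),th=th); print(th,r)
for p in [(543.3,62.2,4.5)]:
    M=c['cam_to_world']; q=M[:3,:3].T@(np.array(p)-M[:3,3]); a=np.arctan2(np.hypot(q[0],q[1]),q[2]); print(c['cx']+c['fx']*a*q[0]/np.hypot(q[0],q[1]),c['cy']+c['fx']*a*q[1]/np.hypot(q[0],q[1]))
```

```text
[544.69233236  60.15133407 117.20555662] [ 8.66762046e-05  9.94607953e-01 -1.03706245e-01  1.66651514e-04]
150 ((542.2213134765625, 63.413909912109375), (7.701146602630615, 81.31962585449219), 78.11434173583984)
170 ((542.2368774414062, 63.50189208984375), (5.940701961517334, 81.31427764892578), 78.06155395507812)
190 ((542.7457275390625, 63.232173919677734), (5.626307487487793, 80.20801544189453), 78.07056427001953)
321.0232060256552 180.21457695097834
```

View pics/w2.png

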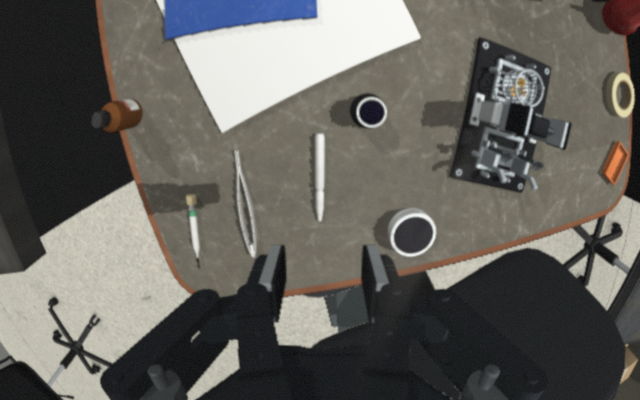

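The pin vice measures about (544.5, 62.5) from both views and is aligned with the tool. I'll descend and grasp it.

move_arm --pt "0 -0.1 3 0 3" --pt "0 0 3 0 3" --pt "0 0 3 0 3" --pt "0 0 1.5 0 3" --pt "0 0 0.95 0 3" --pt "0 0 0 0 3" --pt "0 0 0 0 0.5" --pt "0 0 0 0 0.5" --pt "0 0 0 0 0.5" --pt "0 0 0 0 0.5" --pt "0 0 0 0 0.5" --pt "0 0 0 0 0.5" --grip_force 60

```text
clock: 3.83
eef_pos: [545.0, 62.3, 2.1]
tcp_rot: [-0.0, 0.995, -0.103, 0.0]
force: [0.3, -0.3, 0.1]
opening: 5.0
gripper_force: 0.0
```

Run:
```python
from m import *
c=cam('wrist','w3'); cv2.imwrite('pics/w3c.png',cv2.resize(c['image'][130:330,220:440,::-1],None,fx=3,fy=3,interpolation=cv2.INTER_CUBIC)); s=manip.read_state(); print(s['eef_pos'],s['opening'],s['gripper_force'],s['force'])
```

```text
[544.81991656  62.34498459   1.84229652] 5.178223857779585 0.0 [ 0.20799681 -0.92832414 -0.07789937]
```

View pics/w3c.png

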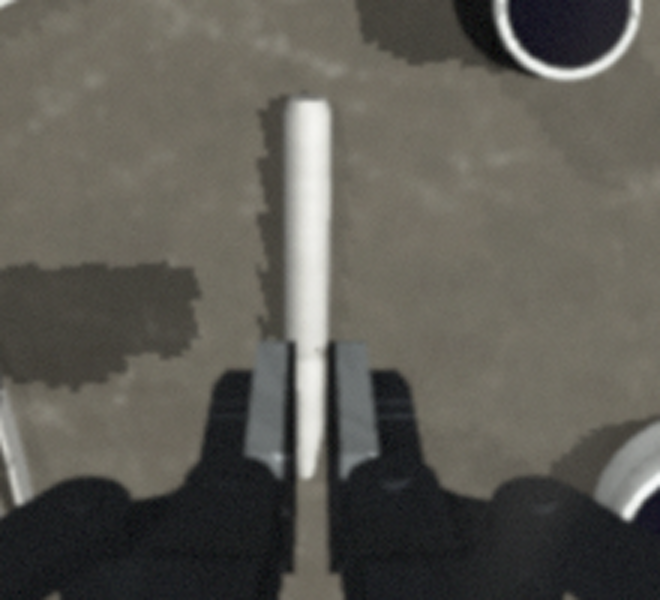

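Run:
```python
from m import *
c=load('w3')
for v in (97,340,460,478): print(v,onz(c,220+310/3,130+v/3,4.5,True).round(1),onz(c,220+310/3,130+v/3,9,True).round(1))
print(np.round(c['cam_to_world'],3).tolist())
def fp(p):
    M=c['cam_to_world']; q=M[:3,:3].T@(np.array(p)-M[:3,3]); h=np.hypot(q[0],q[1]); a=np.arctan2(h,q[2])*c['fx']/h; return ((c['cx']+a*q[0]-220)*3,(c['cy']+a*q[1]-130)*3)
R=lambda a,b,z:(544.8+a*.979-b*.2045,62.3-a*.2045-b*.979,z)
for a,b,z in [(0,0,2),(11,2.5,2),(11,2.5,15),(-11,2.5,2),(11,2.5,30)]: print(a,b,z,np.round(fp(R(a,b,z))))
```

```text
97 [587.9  53.5   4.5] [588.8  53.2   9. ]
340 [536.4  64.2   4.5] [538.7  63.7   9. ]
460 [505.8  70.6   4.5] [508.9  69.9   9. ]
478 [500.8  71.6   4.5] [504.  71.   9.]
[[-0.204, -0.926, -0.317, 626.28], [-0.979, 0.193, 0.066, 45.453], [0.0, 0.324, -0.946, 180.582], [0.0, 0.0, 0.0, 1.0]]
0 0 2 [311. 298.]
11 2.5 2 [323. 250.]
11 2.5 15 [324. 275.]
-11 2.5 2 [322. 344.]
11 2.5 30 [325. 309.]
```

The vice is centred under the tool (its ends are at x = 588 and 501). But the fingertips appear well above the vice: their front edge is at crop row 340, where row 250 would be expected. I'll check from the side.

Run:
```python
from m import *
c=cam('side','s3')
a=c['image'][:,:,::-1].copy()
for z in (2,43,75): print(z,np.round(proj(c,(544.8,62.3,z)),1))
cv2.imwrite('pics/s3c.png',cv2.resize(a[130:280,250:400],None,fx=4,fy=4,interpolation=cv2.INTER_CUBIC))
s=manip.read_state();print(s['joints'],s['eef_pos'])
```

```text
2 [320.5 250.5]
43 [320.7 231.9]
75 [320.8 216.9]
[-1.02634284e-01  3.76026383e-01  1.80017545e+00  2.81038662e-06
  9.65148419e-01  1.67423329e+00] [544.65808154  62.32629796   1.6796317 ]
```

View pics/s3c.png

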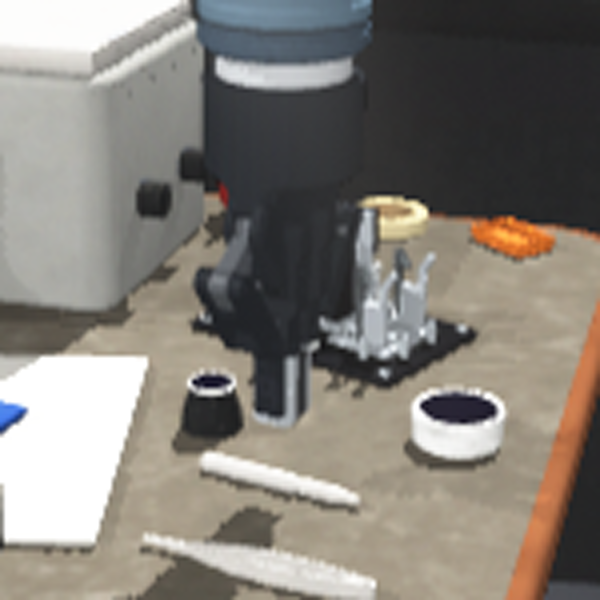

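The side view confirms it: the fingertips end at crop (280,425), about 35–40 mm above the reported TCP. I'll open narrowly over the vice and descend in small steps, watching the force.

move_arm --pt "0 0 0 0 2.2" --pt "0 0 0 0 2.2" --pt "0 0 0 0 2.2" --pt "0 0 0.8 0 2.2" --pt "0 0 0.8 0 2.2" --pt "0 0 0.8 0 2.2" --pt "0 0 0.6 0 2.2" --pt "0 0 0 0 2.2" --pt "0 0 0 0 2.2"

```text
clock: 4.68
eef_pos: [543.8, 62.4, -29.4]
tcp_rot: [-0.0, 0.995, -0.103, -0.001]
force: [0.1, -0.1, 0.2]
opening: 22.4
gripper_force: 0.0
```

Run:
```python
from m import *
c=cam('wrist','w4'); s=manip.read_state(); print(s['eef_pos'],s['opening'],s['force'],s['gripper_force'])
g=c['image'][:,:,::-1]
cv2.imwrite('pics/w4c.png',np.hstack([cv2.resize(g[150:300,240:410],None,fx=3,fy=3),cv2.resize(cam('side','s4')['image'][190:265,285:355,::-1],(280,450))]))
```

```text
[544.35881334  62.34456096 -28.86660203] 21.924325643956834 [ 0.95385688 -0.46942314  0.84664409] 0.0
```

View pics/w4c.png

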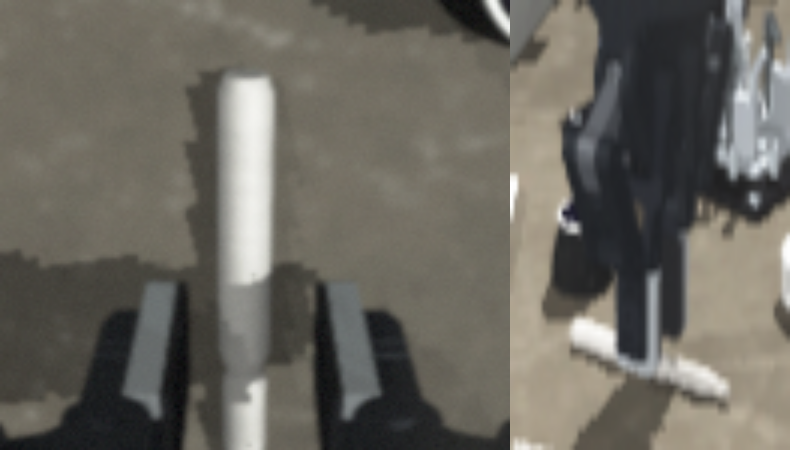

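The fingers straddle the vice centrally (pads at crop columns 185 and 318, vice at 245), with the tips still about 10 mm up and no force. I'll creep down.

move_arm --pt "0 0 0.3 0 2.2" --pt "0 0 0.3 0 2.2" --pt "0 0 0 0 2.2"

```text
clock: 5.03
eef_pos: [544.3, 62.3, -34.9]
tcp_rot: [-0.0, 0.995, -0.103, -0.0]
force: [0.3, -0.0, -0.3]
opening: 22.0
gripper_force: 0.0
```

move_arm --pt "0 0 0.1 0 2.2" --pt "0 0 0.1 0 2.2" --pt "0 0 0 0 2.2"

```text
clock: 5.28
eef_pos: [544.5, 62.3, -36.6]
tcp_rot: [-0.0, 0.995, -0.103, -0.0]
force: [0.2, -0.7, -0.2]
opening: 22.3
gripper_force: 0.0
```

move_arm --pt "0 0 0.1 0 2.2" --pt "0 0 0 0 2.2"

```text
clock: 5.45
eef_pos: [544.8, 62.3, -37.2]
tcp_rot: [-0.0, 0.995, -0.103, 0.0]
force: [-1.6, 0.4, 3.9]
opening: 21.9
gripper_force: 1.8
```

The tips touch the table at reported z = -37.5. I'll raise 2 mm and close.

move_arm --pt "0 0 -0.2 0 2.2" --pt "0 0 0 0 0.5" --pt "0 0 0 0 0.5" --pt "0 0 0 0 0.5" --pt "0 0 0 0 0.5" --pt "0 0 0 0 0.5" --pt "0 0 0 0 0.5" --grip_force 60

```text
clock: 6.03
eef_pos: [544.9, 62.3, -35.0]
tcp_rot: [0.0, 0.995, -0.103, 0.0]
force: [-1.6, 0.3, 5.6]
opening: 7.0
gripper_force: 59.1
```

move_arm --pt "0 0 -0.3 0 0.5" --pt "0 0 -0.3 0 0.5" --pt "0 0 -0.5 0 0.5" --pt "0 0 -1 0 0.5" --pt "0 0 0 0 0.5" --pt "0 0 0 0 0.5"

```text
clock: 6.53
eef_pos: [545.6, 62.2, -13.4]
tcp_rot: [-0.0, 0.995, -0.103, 0.001]
force: [0.7, -0.1, -0.2]
opening: 6.6
gripper_force: 58.8
```

Run:
```python
from m import *
c=cam('wrist','w5'); s=manip.read_state(); print(s['eef_pos'],s['opening'],s['force'],s['gripper_force'])
print(pin(c,(305,130,345,310),z=25,th=120)); print(pin(c,(305,130,345,310),z=4.5,th=120))
t=cam('side','s5'); g=t['image'].astype(int)
b=load('side0')['image'].astype(int)
# pixels of the old vice footprint: still white?
print([ (tuple(g[v,u]),tuple(b[v,u])) for u,v in [(308,247),(312,248),(333,253)]])
```

```text
[545.00265613  62.2595509  -13.97952707] 6.8036105331537815 [ 0.53201905 -0.75580847  0.5887848 ] 58.767850399017334
((567.8314819335938, 57.23359298706055), (9.076111793518066, 41.9003791809082), 77.9117202758789)
((559.230712890625, 58.96625518798828), (10.402974128723145, 48.02595901489258), 77.9117202758789)
[((np.int64(173), np.int64(162), np.int64(142)), (np.int64(236), np.int64(234), np.int64(230))), ((np.int64(172), np.int64(162), np.int64(141)), (np.int64(235), np.int64(232), np.int64(229))), ((np.int64(168), np.int64(159), np.int64(141)), (np.int64(240), np.int64(238), np.int64(235)))]
```

The vice is gripped at 59 N and lifted. It's level, gone from its old spot on the table, and its axis is about 39.5 mm above the reported TCP. I'll raise it, turn, and carry it over the clip.

move_arm --pt "0 0 -1 -6.72 0.5" --pt "0 0 -1 -6.72 0.5" --pt "0 0 -1 -6.72 0.5" --pt "0 0 -1 -6.72 0.5" --pt "0 0 -1 -6.72 0.5" --pt "0 0 -1 -6.72 0.5" --pt "0 0 -1 -6.72 0.5" --pt "0 0 -1 -6.72 0.5" --pt "0 0 -1 -6.72 0.5" --pt "0 0 -1 -6.72 0.5" --pt "0 0 -1 -6.72 0.5" --pt "0 0 -1 -6.72 0.5"

```text
clock: 7.63
eef_pos: [544.2, 62.3, 105.5]
tcp_rot: [-0.0, 0.823, 0.568, -0.0]
force: [-1.0, 0.5, -0.4]
opening: 6.6
gripper_force: 58.7
```

move_arm --pt "-2.5 0.75 0 0 0.5" --pt "-2.5 0.75 0 0 0.5" --pt "-2.5 0.75 0 0 0.5" --pt "-2.5 0.75 0 0 0.5" --pt "-2.5 0.75 0 0 0.5" --pt "-2.5 0.75 0 0 0.5" --pt "-2.5 0.75 0 0 0.5" --pt "-0.5 0.2 0 0 0.5" --pt "0 0 0 0 0.5" --pt "0 0 0 0 0.5" --pt "0 0 0 0 0.5" --pt "0 0 0 0 0.5"

```text
clock: 8.63
eef_pos: [530.3, -123.9, 105.3]
tcp_rot: [-0.0, 0.825, 0.566, -0.0]
force: [-0.4, 0.2, -0.0]
opening: 7.0
gripper_force: 58.7
```

Run:
```python
from m import *
c=cam('wrist','w6'); s=manip.read_state(); print(s['eef_pos'],s['tcp_rot'],s['opening'],s['gripper_force'],s['force'])
q=s['tcp_rot'];print('psi',np.degrees(2*np.arctan2(q[2],q[1])))
cam('side','s6');cam('top','t6')
M=c['cam_to_world']
def fp(p):
    q=M[:3,:3].T@(np.array(p)-M[:3,3]); h=np.hypot(q[0],q[1]); a=np.arctan2(h,q[2])*c['fx']/h; return (c['cx']+a*q[0],c['cy']+a*q[1])
ca,sa=np.cos(np.radians(-21.26)),np.sin(np.radians(-21.26))
W=lambda x,y,z:(569.1+ca*x-sa*y,-139.9+sa*x+ca*y,z)
for n,p in dict(c1=W(75,50,6),c2=W(75,-50,6),c3=W(-75,-50,6),c4=W(-75,50,6),seat=W(-42,0,40.5),padL=W(0,28,77),fork=W(-48,20,57)).items(): print(n,np.round(fp(p),1))
a=c['image'][:,:,::-1]; b=load('side0')['image'][185:235,290:375,::-1]
o=np.full((600,640,3),0,np.uint8);o[:400]=a;o[400:,:340]=cv2.resize(b,(340,200)); o[400:,340:]=cv2.resize(load('s6')['image'][120:235,270:415,::-1],(300,200))
cv2.imwrite('pics/w6v.png',o)
```

```text
[ 530.43459771 -123.96864005  105.40790257] [-1.71648350e-04  8.24519359e-01  5.65833718e-01  9.82576087e-06] 6.769512451107978 58.729371428489685 [ 0.08392507  0.36332787 -0.26406113]
psi 68.92041366199285
c1 [447.4 136.3]
c2 [436.1 232.6]
c3 [290.6 233.6]
c4 [287.4 132.7]
seat [323.9 197.8]
padL [384.  177.3]
fork [316.1 180. ]
```

View pics/w6v.png

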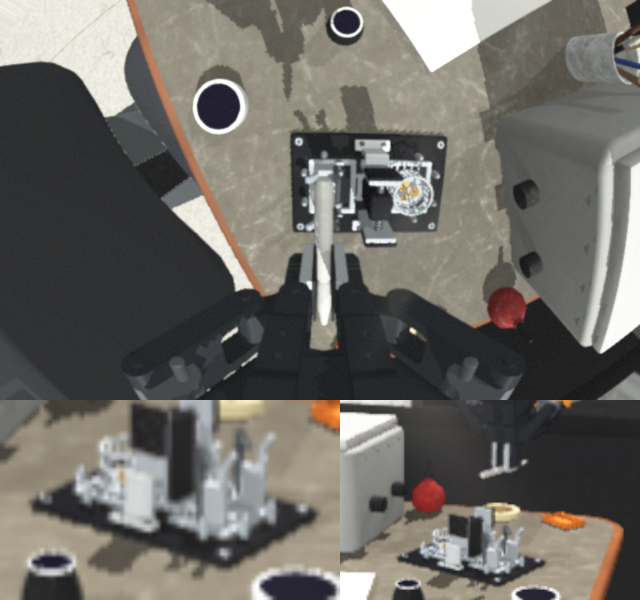

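The wrist view shows the stand squarely below, with corners near (293,132), (446,137), (437,232) and (292,232), and the vice in the fingers over the forks near x=320. I'll fit the plate edges for sub-millimetre alignment.

Run:
```python
from m import *
c=load('w6'); g=cv2.GaussianBlur(c['image'],(0,0),.7).max(2).astype(float)
def edge(pts,d,n=14):
    out=[]
    for p in pts:
        t=np.arange(-n,n+.1,.25); u=p[0]+t*d[0]; v=p[1]+t*d[1]
        s=cv2.remap(g.astype(np.float32),u.astype(np.float32)[None],v.astype(np.float32)[None],1)[0]
        # from outside (table>70) moving in: last crossing from outside
        i=np.nonzero((s[:-1]>=62)&(s[1:]<62))[0]
        if len(i): out.append(onz(c,u[i[0]],v[i[0]],6,True)[:2])
    P=np.array(out); 
    for _ in range(4):
        m=np.median(P,0) if _==0 else P.mean(0); V=np.linalg.svd(P-m)[2]; r=(P-P.mean(0))@V[1]; k=abs(r-np.median(r))<max(1.2,2*np.median(abs(r-np.median(r)))) ; P=P[k]
    V=np.linalg.svd(P-P.mean(0))[2]; return P.mean(0),np.degrees(np.arctan2(V[0][1],V[0][0]))%180,len(P),((P-P.mean(0))@V[1]).std()
ln=lambda a,b,n=30:[(a[0]+(b[0]-a[0])*t,a[1]+(b[1]-a[1])*t) for t in np.linspace(.08,.92,n)]
L=edge(ln((292,134),(291,230)),(1,0)); R=edge(ln((446,138),(437,230)),(-1,0)); T=edge(ln((300,132),(440,136)),(0,1),8); B=edge(ln((300,233),(435,233)),(0,-1),8)
for n,e in zip('LRTB',(L,R,T,B)): print(n,e)
for a in (-21.26,-20.9):
    a=np.radians(a); X=np.array([np.cos(a),np.sin(a)]);Y=np.array([-X[1],X[0]])
    lx,rx,ty,by=L[0]@X,R[0]@X,T[0]@Y,B[0]@Y
    print(np.degrees(a),'len',rx-lx,'wid',ty-by,'centre',(lx+rx)/2*X+(ty+by)/2*Y)
```

```text
L (array([ 503.0416127 , -110.97716014]), np.float64(68.74424690318308), 30, np.float64(0.1752703979707568))
R (array([ 643.11981533, -151.45312152]), np.float64(68.74459860193224), 16, np.float64(0.21634173430547846))
T (array([587.33039079, -93.35700808]), np.float64(158.3158718183435), 30, np.float64(0.19431238193686326))
B (array([ 533.64483122, -176.25142294]), np.float64(160.63117354053693), 3, np.float64(0.06384509444718049))
-21.26 len 145.2217360800987 wid 96.71942352584239 centre [ 570.21214845 -138.58783535]
-20.9 len 145.30099713430468 wid 96.59201237121448 centre [ 570.28197313 -138.54431871]
```

Run:
```python
from m import *
c=load('w6'); g=cv2.GaussianBlur(c['image'],(0,0),.8).max(2).astype(np.float32)
a=np.radians(-21.26); X=np.array([np.cos(a),np.sin(a)]);Y=np.array([-X[1],X[0]]); T0=np.array([530.4,-124.0])
def grad(pts,d,ax,n=9):
    o=[]
    for p in pts:
        t=np.arange(-n,n+.1,.25); s=cv2.remap(g,(p[0]+t*d[0]).astype(np.float32)[None],(p[1]+t*d[1]).astype(np.float32)[None],1)[0]
        i=np.argmin(np.gradient(s)); o.append((onz(c,p[0]+t[i]*d[0],p[1]+t[i]*d[1],6,True)[:2]-T0)@ax)
    return np.round(np.percentile(o,[25,50,75]),1)
ln=lambda a,b,n=30:[(a[0]+(b[0]-a[0])*t,a[1]+(b[1]-a[1])*t) for t in np.linspace(.08,.92,n)]
print('L',grad(ln((292,134),(291,230)),(1,0),X),'R',grad(ln((446,138),(437,230)),(-1,0),X),'T',grad(ln((300,132),(350,134)),(0,1),Y),'B',grad(ln((340,233),(360,233)),(0,-1),Y))
h=c['image'].max(2)
for v in range(158,206,4): print(v,' '.join('%3d'%x for x in h[v,296:362:2]))
M=c['cam_to_world']; print(np.round((M[:2,3]-T0)@X,2), np.round(M[:3,2],3))
# vice columns near the far end
```

```text
L [-31.6 -31.3 -31. ] R [116.4 116.7 116.9] T [49.3 49.4 50.3] B [-49.6 -49.6 -49.5]
158  47  39  39  49  52  60  56  76  78  68  66  64  67 102 133 102  73  74  75  72  64  59  64  72  71  73  72  64  59  57  40  34  39
162  33  35  35  39  38  55 134 254 252 179 148 147 154 167 180 181 181 178 179 150 156 192 195 205 182 173 159 150 148 146  95  39  76
166  52  48  39  35  34  43 114 234 235 166 132 130 130 130 131 128 131 129 117  77  78 119 123  96  67  58  56  92 140 143  83  39  76
170  50  52  60 110 140 122 113 221 222 157 142 166 196 195 194 193 190 186 141  71  64  81  99  92  62  46  40  88 141 141  80  36  40
174  50  48  78 169 208 136  90 177 173 141 164 215 242 243 242 240 190 150 115  82  79 107 197 173  61  40  37  90 142 144 119 119 123
178  50  51  48  56  91 189 202 210 213 215 194 165 152 147 148 146 137 121 102  89  86  85  78  56  59  51  51  95 141 141 100 132 145
182  51  52  49  49  79 171 214 209 181 128 138 164 183 197 204 193 192 179 172 140  91 103  93  59  60  56  59  96 142 140  81 128 142
186  49  48  44  40  49  54  75 139 145 137 148 167 186 204 213 205 202 193 186 166 103 110  86  60  58  57  54 103 143 136  86 135 140
190  49  42  29  31  42  57 104 171 155 143 153 173 186 201 205 204 202 193 185 171 104 113  86  55  56  61  53 160 180 128  84 136 139
194  50  47  29  32  32  48  78 156 171 145 154 171 187 201 209 206 201 194 168 138  94 112  76  55  60  54  68 172 227 140  98 137 137
198  54  50  51  81 120 119 113 190 172 143 150 170 184 202 208 203 200 191 165 136  99 111  73  58  55  56  67 181 230 177 142 143 141
202  53  51  63 115 150 146 121 225 177 127 147 165 177 193 201 201 195 190 165 126  97 102  85  70  56  53  74 195 229 144  42  37  39
-0.66 [-0.117 -0.302 -0.946]
```

The stand is now centred to within 0.1 mm in y and needs +0.4 mm along the tool y. I'll lower to just above the forks.

move_arm --pt "0 0.05 1.5 0 0.5" --pt "0 0 1.5 0 0.5" --pt "0 0 1.5 0 0.5" --pt "0 0 1.5 0 0.5" --pt "0 0 1 0 0.5" --pt "0 0 0.5 0 0.5" --pt "0 0 0 0 0.5" --pt "0 0 0 0 0.5" --pt "0 0 0 0 0.5"

```text
clock: 9.53
eef_pos: [531.6, -125.6, 31.4]
tcp_rot: [0.001, 0.825, 0.565, 0.0]
force: [-0.2, -0.7, -0.8]
opening: 6.7
gripper_force: 58.7
```

Run:
```python
from m import *
c=cam('wrist','w7'); s=manip.read_state(); print(s['eef_pos'],s['force'],s['opening'])
M=c['cam_to_world']
def fp(p):
    q=M[:3,:3].T@(np.array(p)-M[:3,3]); h=np.hypot(q[0],q[1]); a=np.arctan2(h,q[2])*c['fx']/h; return np.round((c['cx']+a*q[0],c['cy']+a*q[1]),1)
a=np.radians(-21.26); X=np.array([np.cos(a),np.sin(a)]);Y=np.array([-X[1],X[0]]); S=np.array([530.2,-124.3])
P=lambda x,y,z:[*(S+x*X+y*Y),z]
print('vice end',fp(P(0,44,70)),fp(P(-4.5,30,70)),fp(P(4.5,30,70)))
print('fork+20 top',fp(P(-6,20,57)),fp(P(6,20,57)),fp(P(-6,22,57)),fp(P(6,22,57)))
h=c['image'].max(2)
for v in range(118,230,6): print(v,' '.join('%3d'%x for x in h[v,290:366:2]))
```

```text
[ 531.69297857 -125.73271779   31.50429739] [0.08510949 0.54809413 0.27028451] 6.848010502799827
vice end [320.7 178.2] [311.4 206.2] [330.  206.2]
fork+20 top [309.7 215.1] [332.1 215.1] [309.6 211.6] [332.2 211.6]
118  97  93  92  94  95  94  93  94  94  93  95 101 106 101  98  97 121 155 156 156 154 153 155 156 158 157 161 157 163 160 128 101  98 102 102  99  95  98
124  98  94  92  93  98 100 102 104 106 102  99  96  96  99  97 106 147 173 165 161 159 160 160 161 159 158 159 159 161 159 149 124 100 101  92  99 100 103
130  96  96  99  97  99  98  99 100 106 109 111 104  99 101 100 100 109 167 180 168 163 162 161 157 159 161 166 166 163 160 157 114 101  98 103 102 102 101
136  94  96  98  95  97  98  97  95 100  98 102 114 149 156 145 112 102 105 137 158 161 162 162 160 157 163 162 162 158 157 134 104 105 102 100 101 103 103
142  91  92  91  93  95  97  97  99  97  95  94  97 102  99  97  97  96  97  96 102 102  96 101 112 120 105 101  97  97 102 104 101  99 100  99 103 104 105
148  35  34  39  35  36  40  34  37  37  41  36  40  33  36  39  38  34  37  32  37  48  48  51  55  49 
[... 1379 characters left out ...]
 201 195 174 122  68  68  75 205 233 109  58  47  44  44  97 143 145 149 148
208  49  52  54  62  82 102 111 124 152 158 155 137 131 150 167 183 200 205 206 201 191 151  84  75  78  76  77  65  58  60  62  60  58 105 141 147 133  65
214  47  48 113 139 138 125 122 125 149 137  89  49 115 152 175 188 205 208 206 202 193 149  77  66  66  73  74  67  60  58  62  58  58 127 147 149 131  70
220  29  30  43  66  83  94 183 150 154 110  45  40 117 150 167 184 198 202 205 201 193 203 226 113  90 107  91  65  59  61  61  56  68 186 193 149 108  81
226  34  31  32  39  53  68 161 172 175 126  50  41 107 165 166 184 198 205 206 202 196 166 149 112 103 120  97  62  61  54  60  58  86 206 236 193 116 106
```

The fixed tine's edge sits at column 309.5, exactly where my seat estimate predicts. The vice is centred on column 324, so it's about 1.6 mm too far toward the jaw. I'll correct that and let it settle.

move_arm --pt "0.05 -0.15 0 0 0.5" --pt "0 0 0 0 0.5" --pt "0 0 0 0 0.5" --pt "0 0 0 0 0.5" --pt "0 0 0 0 0.5" --pt "0 0 0 0 0.5"

```text
clock: 10.08
eef_pos: [529.7, -124.4, 30.6]
tcp_rot: [0.0, 0.825, 0.565, 0.0]
force: [-0.6, -0.0, 0.2]
opening: 7.1
gripper_force: 58.7
```

Run:
```python
from m import *
c=cam('wrist','w8'); s=manip.read_state(); print(s['eef_pos'],s['force'],s['opening'])
h=c['image'].max(2)
for v in (190,202,214,220,226): print(v,' '.join('%3d'%x for x in h[v,298:346]))
```

```text
[ 529.66023214 -124.41705013   30.50186168] [ 0.2852254   0.54094798 -0.32380391] 6.924694215893136
190  34  31  37  37  37  68 123 156 168 173 189 221 211 166 139 133 139 149 160 170 179 186 192 198 206 212 214 212 212 210 208 204 197 190 171 153 139 142 152 138 108  96  91  91 102 137 162 168
202 213 163 119  89  60  68 112 141 165 200 227 209 167 141 137 133 136 140 153 162 171 178 184 191 198 206 208 207 205 206 203 198 194 188 194 221 242 238 205 147  99  68  64  67  66  71  92 177
214 120 136 139 139 140 138 130 123 122 133 146 155 154 153 148 144 136 141 153 164 173 178 189 195 203 208 210 210 208 207 200 198 192 181 145 103  75  69  69  74  70  67  65  65  67  67  67  72
220  85 104 112 119 129 133 127 136 142 144 146 151 143 115  68  63 102 131 150 158 169 178 186 192 199 203 203 204 205 203 201 200 194 183 167 161 197 238 243 231 198 132  82  68  70  73  77  81
226  34  35  37  50  58  60  87 127 153 164 171 179 171 138  82  63 102 142 159 160 167 176 183 191 199 204 205 208 208 207 204 200 192 182 165 151 147 152 152 153 147 128  90  93 108 118 117 105
```

move_arm --pt "0 0 0.3 0 0.5" --pt "0 0 0.3 0 0.5" --pt "0 0 0.3 0 0.5" --pt "0 0 0.3 0 0.5" --pt "0 0 0 0 0.5"

```text
clock: 10.55
eef_pos: [529.0, -124.1, 17.5]
tcp_rot: [-0.001, 0.825, 0.565, -0.0]
force: [0.4, 0.0, 0.4]
opening: 7.3
gripper_force: 58.7
```

move_arm --pt "0 0 0.2 0 0.5" --pt "0 0 0.2 0 0.5" --pt "0 0 0 0 0.5"

```text
clock: 10.8
eef_pos: [529.4, -124.3, 14.1]
tcp_rot: [-0.0, 0.825, 0.565, -0.0]
force: [0.2, 0.8, -0.1]
opening: 6.9
gripper_force: 58.7
```

move_arm --pt "0 0 0.2 0 0.5" --pt "0 0 0.2 0 0.5" --pt "0 0 0 0 0.5"

```text
clock: 11.05
eef_pos: [530.3, -124.7, 10.8]
tcp_rot: [0.001, 0.825, 0.565, 0.0]
force: [0.4, -0.6, 0.8]
opening: 7.4
gripper_force: 58.9
```

move_arm --pt "0 0 0.2 0 0.5" --pt "0 0 0.2 0 0.5" --pt "0 0 0 0 0.5"

```text
clock: 11.3
eef_pos: [530.2, -124.7, 6.4]
tcp_rot: [0.0, 0.825, 0.565, 0.0]
force: [1.1, -0.7, 0.7]
opening: 6.6
gripper_force: 58.9
```

move_arm --pt "0 0 0.2 0 0.5" --pt "0 0 0.1 0 0.5" --pt "0 0 0 0 0.5"

```text
clock: 11.55
eef_pos: [530.0, -124.6, 3.5]
tcp_rot: [0.0, 0.825, 0.565, 0.0]
force: [2.2, -0.6, 1.0]
opening: 6.9
gripper_force: 59.0
```

move_arm --pt "0 0 0.1 0 0.5" --pt "0 0 0.1 0 0.5" --pt "0 0 0 0 0.5"

```text
clock: 11.8
eef_pos: [529.3, -124.2, 1.0]
tcp_rot: [-0.0, 0.825, 0.565, -0.0]
force: [2.0, -1.1, -1.1]
opening: 6.7
gripper_force: 58.8
```

move_arm --pt "0 0 0.1 0 0.5" --pt "0 0 0 0 0.5"

```text
clock: 11.97
eef_pos: [529.3, -124.2, 0.9]
tcp_rot: [-0.0, 0.825, 0.565, -0.0]
force: [-1.8, 0.6, 7.8]
opening: 6.9
gripper_force: 59.7
```

move_arm --pt "0 0 0.1 0 0.5" --pt "0 0 0 0 0.5"

```text
clock: 12.13
eef_pos: [529.4, -124.3, 0.8]
tcp_rot: [-0.0, 0.825, 0.565, -0.0]
force: [-4.6, 0.5, 15.4]
opening: 7.0
gripper_force: 60.7
```

move_arm --pt "0 0 0.1 0 0.5" --pt "0 0 0 0 0.5"

```text
clock: 12.3
eef_pos: [529.4, -124.3, 0.7]
tcp_rot: [-0.0, 0.825, 0.565, -0.0]
force: [-7.1, 3.4, 24.5]
opening: 6.8
gripper_force: 61.7
```

Run:
```python
from m import *
c=cam('wrist','w9'); cam('side','s9'); s=manip.read_state(); print(s['eef_pos'],s['force'],s['opening'])
M=c['cam_to_world']
def fp(p):
    q=M[:3,:3].T@(np.array(p)-M[:3,3]); h=np.hypot(q[0],q[1]); a=np.arctan2(h,q[2])*c['fx']/h; return np.round((c['cx']+a*q[0],c['cy']+a*q[1]),1)
a=np.radians(-21.26); X=np.array([np.cos(a),np.sin(a)]);Y=np.array([-X[1],X[0]]); S=np.array([530.,-124.5])
P=lambda x,y,z:[*(S+x*X+y*Y),z]
print('end',fp(P(0,44,40.5)),fp(P(0,44,43)),'fork front',fp(P(-6,22.5,57)),fp(P(6,22.5,57)),fp(P(6,22.5,45)))
h=c['image'].max(2)
for v in range(170,250,4): print(v,' '.join('%3d'%x for x in h[v,296:352:2]))
```

```text
[ 529.45113604 -124.318461      0.69479565] [-7.82021466  3.03756387 24.00934718] 6.767075888553085
end [325.7 180.5] [325.7 182. ] fork front [312.  237.9] [339.3 238. ] [338.1 226.7]
170  37  36  36  34  39  34  34  37  36  34  38  38  37  37  35  39  37  34  36  44  55  54  53  53  53  54  56  53
174  37  37  37  36  38  36  36  36  36  37  34  36  39  38  39  41  34  38  37  36  37  43  47  52  50  50  50  52
178  35  35  34  34  35  35  37  35  39  39  86 123 127 134 134 135 120  96  43  38  37  35  34  40  38  39  41  44
182  36  38  38  37  40  35  34  34  39  64 139 171 187 204 210 201 197 187 116  43  37  38  37  37  39  42  39  32
186  37  34  37  38  37  36  36  38  41 118 155 174 193 212 218 214 208 200 158  63  34  34  39  37  37  40  36  40
190  39  43  47  43  44  40  45  47  48 125 161 180 193 208 215 212 210 202 163  69  43  44  43  44  45  45  40  42
194  39  45  79 102 104 100  91  87  89 126 159 181 196 210 215 215 211 202 170 110 103 102 103 102 102 100 101 100
198  35  65 155 185 187 186 184 165 153 138 157 174 192 209 216 209 206 199 178 174 179 158 133 115  84
[... 704 characters left out ...]
 138
226  46  40 108 145 136 136 135 134 138 135 165 168 184 199 207 210 204 189 162 146 143 167  66  67  67  71  78  62
230  50  56 103 130 133 135 145 168 197 146 184 174 185 199 205 201 179  94  84  84  83  82  83  83  81  84  81  67
234 124 134 136 145 159 161 156 167 204 137 154 170 188 200 183 170 145  74  76  77  73  73  74  77  73  74  74  70
238 156 165 162 156 155 154 153 135 103  92 147 165 172 174 173 170 146  81  58  65  73  73  70  67  64  69  67  68
242 160 162 154 155 149 150 121  60  49  92 175 166 165 171 170 168 159 148 128 116  84  65  68  64  65  71  76  69
246 152 153 150 217 155 145 143 146 136  74 136 207 166 166 167 167 157 123  51 106 142 142 132  95  72  76  76  75
```

Force has climbed to 24 N with no further motion. The vice end is at row 179.5 (180.5 predicted when seated), and the jaw's hook now covers its right side at rows 230–246. It's seated, so I'll relax the push and let go.

move_arm --pt "0 0 -0.15 0 0.5" --pt "0 0 -0.15 0 0.5" --pt "0 0 0 0 0.5" --pt "0 0 0 0 1.2" --pt "0 0 0 0 2" --pt "0 0 0 0 2" --pt "0 0 0 0 2"

```text
clock: 12.98
eef_pos: [529.2, -124.2, 1.1]
tcp_rot: [-0.0, 0.825, 0.565, -0.0]
force: [-0.8, 0.2, 0.3]
opening: 20.3
gripper_force: 0.0
```

move_arm --pt "0 0 -0.5 0 2" --pt "0 0 -1 0 2" --pt "0 0 -1 0 2" --pt "0 0 -2 0 2" --pt "0 0 -2 0 2" --pt "0 0 -2 0 2" --pt "0 0 -2 0 4" --pt "0 0 0 0 6" --pt "0 0 0 0 8" --pt "0 0 0 0 8"

```text
clock: 13.82
eef_pos: [529.5, -124.3, 106.7]
tcp_rot: [0.0, 0.825, 0.565, 0.0]
force: [-0.6, 0.5, -1.1]
opening: 67.2
gripper_force: 0.0
```

Run:
```python
from m import *
c=cam('wrist','w10'); cam('side','s10'); s=manip.read_state(); print(s['eef_pos'],s['force'],s['opening'])
M=c['cam_to_world']
def fp(p):
    q=M[:3,:3].T@(np.array(p)-M[:3,3]); h=np.hypot(q[0],q[1]); a=np.arctan2(h,q[2])*c['fx']/h; return np.round((c['cx']+a*q[0],c['cy']+a*q[1]),1)
a=np.radians(-21.26); X=np.array([np.cos(a),np.sin(a)]);Y=np.array([-X[1],X[0]]); S=np.array([530.,-124.5])
P=lambda x,y,z:[*(S+x*X+y*Y),z]
print('ends',fp(P(0,44,40.5)),fp(P(0,-44,40.5)),'forks',fp(P(-6,20,57)),fp(P(6,20,57)),fp(P(-6,-20,57)),fp(P(6,-20,57)))
h=c['image'].max(2)
for v in range(140,250,4): print(v,' '.join('%3d'%x for x in h[v,300:350:2]))
```

```text
[ 528.82906583 -123.99934112  105.55189933] [-0.62750084 -0.45562265 -0.3341586 ] 79.60459864168311
ends [324.7 143.9] [324.4 243.1] forks [316.9 178.4] [332.6 178.5] [317.1 226.2] [332.  226.2]
140 180 208  81  47  41  34  37  37  34  36  37  37  37  33  37  47  51  48  54  54  50  51  54  50  41
144 148  84  49  46  37  35  36  38  39  81 168 211 220 206 130  40  45  47  50  49  52  51  49  44  36
148  52  52  53  53  41  31  40  35  45 146 225 248 252 250 217  62  35  35  37  36  37  31  33  35  34
152  50  48  52  51  51  40  35  36  46 150 230 250 253 251 219  58  36  34  36  35  34  35  34  39  28
156  46  52  51  50  45  52  51  52  59 147 226 248 252 250 218  66  49  53  48  47  49  47  47  51  47
160  33  38  38  68 214 248 199 172 152 163 227 249 253 249 200 168 161 134 137 147 156 209 184 175 165
164  35  38  37  57 195 218 154 126 130 163 229 250 253 246 179 123 106  92 126 155 153 118  88  83  87
168  48  76 122 116 186 226 167 114 116 162 229 250 253 237 180 158 117  64  72 108  93  78  45  37  52
172  60 120 160 131 148 189 142 142 158 162 230 250 253 219 153 159 124  
[... 1306 characters left out ...]
 216 206 178 121 213 241 245 205 105  98  93  82  81  67  51  50  52  51  52
228 136 142  93 168 204 162  92  57  53 106 221 246 251 234 110  52  64  78  96  87  51  52  55  55  49
232 137 142 132 129 131 134 140 132 135 140 209 248 252 239 151 133 131 127 131 131 130 133 132 132 130
236 150 152 145 139 137 142 143 140 144 145 184 248 254 222 140 141 138 141 141 143 145 140 139 135 135
240 148 151 150 142 145 140 141 145 142 143 160 247 253 186 136 140 141 141 140 137 142 142 131 134 134
244 143 140 142 143 158 163 145 140 141 144 142 164 167 139 137 137 137 138 137 137 138 137 138 145 148
248 162 153 152 148 148 148 148 147 149 149 146 144 139 142 140 142 144 151 152 156 156 153 156 160 163
```

The vice is straight in the clip (rows 143–244, as predicted), with the jaw hooks covering its right edge at both forks. Now I'll turn 90° and move over the tower.

move_arm --pt "0 0 0 7.1 8.5" --pt "0 0 0 7.1 8.5" --pt "0 0 0 7.1 8.5" --pt "0 0 0 7.1 8.5" --pt "0 0 0 7.1 8.5" --pt "0 0 0 7.1 8.5" --pt "0 0 0 7.1 8.5" --pt "0 0 0 7.1 8.5" --pt "0 0 0 7.1 8.5" --pt "0 0 0 7.1 8.5" --pt "0 0 0 7.1 8.5" --pt "0 0 0 7.1 8.5"

```text
clock: 14.92
eef_pos: [528.8, -124.0, 105.2]
tcp_rot: [-0.0, 0.989, -0.145, -0.001]
force: [-0.1, 0.1, 0.2]
opening: 84.9
gripper_force: 0.0
```

move_arm --pt "0 0 0 4.9 8.5" --pt "1 0 0 0 8.5" --pt "1.2 0 0 0 8.5" --pt "1.2 0 0 0 8.5" --pt "0.86 0 0 0 8.5" --pt "0 0 0 0 8.5" --pt "0 0 0 0 8.5" --pt "0 0 0 0 8.5" --pt "0 0 0 0 8.5"

```text
clock: 15.67
eef_pos: [568.6, -139.5, 106.1]
tcp_rot: [-0.0, 0.983, -0.185, -0.0]
force: [0.4, 0.3, -0.1]
opening: 85.1
gripper_force: 0.0
```

Run:
```python
from m import *
c=cam('wrist','w11'); s=manip.read_state(); print(s['eef_pos'],s['force'],s['opening']); q=s['tcp_rot'];print('psi',np.degrees(2*np.arctan2(q[2],q[1])))
M=c['cam_to_world']
def fp(p):
    q=M[:3,:3].T@(np.array(p)-M[:3,3]); h=np.hypot(q[0],q[1]); a=np.arctan2(h,q[2])*c['fx']/h; return np.round((c['cx']+a*q[0],c['cy']+a*q[1]),1)
a=np.radians(-21.26); X=np.array([np.cos(a),np.sin(a)]);Y=np.array([-X[1],X[0]]); S=np.array([569.,-139.7])
P=lambda x,y,z:[*(S+x*X+y*Y),z]
for n,p in dict(padL_top=P(13,28,77),padR_top=P(13,-28,77),padLb=P(-13,28,77),padRb=P(-13,-28,77),tower=P(9,11,66),tower2=P(9,-11,66),plL=P(70,50,6),plR=P(70,-50,6),vL=P(-42,44,40.5),vR=P(-42,-44,40.5)).items(): print(n,fp(p))
h=c['image'].max(2)
for v in range(176,222,4): print(v,' '.join('%3d'%x for x in h[v,262:386:3]))
```

```text
[ 568.75694799 -139.51178083  106.29973141] [0.1745346  0.28631041 0.71159006] 84.46368945733032
psi -21.262065420697382
padL_top [284.1 194.6]
padR_top [362.9 194.6]
padLb [285.7 227.8]
padRb [361.3 227.8]
tower [308.7 194.9]
tower2 [338.2 194.9]
plL [267.7 109.2]
plR [379.1 109.2]
vL [274.  240.1]
vR [372.9 240.1]
176 122 104  82  61  28 135 141 139 143 108 138 133 126  87  38  30 151 158 106 101 102  91  95  99 136 110  24  29  39 105 115 133 118 122 146 202 220  54  74 115 110 115
180  79  83  72  63  30 128 154 197 196 178 118 122 133  61  31  31  98  34  22  26  24  21  17  25  18  81  27  27  40  98 120 147 176 177 176 198 223  49  78 116 115 112
184  80  76  75  66  30 120 141 190 157  78  64 123 132  58  32  26  75  25  26  17  29  28  15  24  26  60  28  30  45  88 104  85  77 225 235 232 213  40  88 116 120 120
188  85  82  82  72  26 116 139 166 131  30 111 129 125  51  30  26  43  21  27  18  27  23  21  23  25  46  27  31  42  85 107 103  28 155 237 233 221  42  92 124 127 126
192  77  76  77  79  23  96  95 164  64  46 130 136  99  76  67  79  55  19  23  25  22  24  2
[... 581 characters left out ...]
 111 110 113
208 121 129 124 107  38  37  36  38  27  67 203 179 111 107  37  41  34  36  35  36  39  35  37  36  40  35  47  31 111 134 106 201 115  39  35  30  35  41 104 108 117 113
212 122 122 122  94  46  38  39  35  31  51 194 181 140 175  54  67  49  34  34  37  36  34  36  32  36  34  46  34 110 120 108 205 137  37  30  38  33  42 102 109 112 113
216 123 127 127 113  46  37  36  40  26  57 203 189 169  90  93 179 157  93  84  82  83  84  82  82  82  88 169  98  67 119 125 208  75  37  30  38  34  53 108 110 112 111
220 129 106  94  92  50  35  26  28  26  49 185 186 170  68  68 154 186 162 164 161 145 115 101 100 102  98 142  69  62 144 145 205  63  33  35  31  35  62 112 114 113 109
```

The view is symmetric: tower columns 310–338 and catch strips 290/358, centred at 324 against 323.5 predicted. I'll descend around the catches.

move_arm --pt "0 0.05 2 0 8.5" --pt "0 0 2 0 8.5" --pt "0 0 2 0 8.5" --pt "0 0 1 0 8.5" --pt "0 0 1 0 8.5" --pt "0 0 1 0 8.5" --pt "0 0 0.5 0 8.5" --pt "0 0 0.5 0 8.5" --pt "0 0 0 0 8.5" --pt "0 0 0 0 8.5" --pt "0 0 0 0 8.5"

```text
clock: 16.63
eef_pos: [569.7, -140.6, 7.2]
tcp_rot: [0.0, 0.983, -0.185, 0.001]
force: [-0.4, -0.9, 0.4]
opening: 85.1
gripper_force: 0.0
```

Run:
```python
from m import *
c=cam('wrist','w12'); cam('side','s12'); s=manip.read_state(); print(s['eef_pos'],s['force'],s['opening'],s['gripper_force'])
h=c['image'].max(2)
for v in range(196,300,8): print(v,' '.join('%3d'%x for x in h[v,230:416:4]))
```

```text
[ 569.69556061 -140.54468105    7.19467939] [ 0.95909284  0.10617221 -0.07454914] 85.10184872153503 0.0
196 118 116 117 104  34  38  24  27  27  38  34  22  29 149 132 201 194 134 182 127 209 228 213 196 181 179 182 130 124 143 140 147 173 207  97  36  35  35  37  35  39  42  44  99 109 105 105
204 117 119 122 114  44  33 138 132 134  97  26  27  29 142 133 179 209 165 141 150 163 108 151 132 126 129 137 150 182 179 153 200 210 223  89  39  40  63 119 106 130  70  49 106 105 108 106
212 115 121 124 111  62  26 154 106 220 226  85  23  30  31  30  26  41 200 143 106 174 163 129 109 111 117 190 129 162 176 115  40  42  41  43  39  46 110 221 145 111 123  53 104 107 103 107
220  79  78  82  72  66  26 136 147 131 132 117  40  94 124 126  50  41  30 106 181 196 207 191 166 178 189 199 157 121  29  26  29  74 102 100  57  88 109 137 199 225  86  63 109 110 108 109
228  78  78  80  72  72  24 106 136 136 141 128 151 158 116 129  32  28  31  67  33  21  17  27  19  25  20  25  19  84  29  24  29  65 105 120 179 204  94 126 140 212  50  82 110 114 117 114
236  73  74  81  76  73  27  66 178 
[... 799 characters left out ...]
  34  29  24  38  37  37  35  37  36  33  37  31  40  30  38  52 149  58  72  85 129 143  37  40  44  89 105 106 103  47  45
276  33  23  16  78  77  76  42  28  38 111 198 172  81  74  95 101  87  68  17  30  24  35  34  34  35  31  36  28  22  61 108 113  88 100 103  90 190 133  36  47  43 105 106 107  95  46  44
284  19  20  22  66  77  82  63  20  34  59 172 124  74  76 118  53  45 114  21  22  27  25  22  26  23  24  23  22  22  88  47  49 155 147  84  95 135  98  38  38  51 109 108 111  72  47  41
292   5  16  19  72  88  71  68  14  21  26 126 114 111  61  44  40  46  98  86  27  18  22  21  22  22  21  23  19  48 104  60  45  68  42  86 110 126  67  36  39  68 107 106 103  89  41  31
```

move_arm --pt "0 -0.05 0.2 0 7" --pt "0 0 0 0 6" --pt "0 0 0 0 5" --pt "0 0 0 0 4.4" --pt "0 0 0 0 3.6" --pt "0 0 0 0 3.6" --pt "0 0 0 0 3.6" --pt "0 0 0 0 3.6" --pt "0 0 0 0 3.6" --grip_force 50

```text
clock: 17.48
eef_pos: [569.8, -140.2, 5.5]
tcp_rot: [0.0, 0.983, -0.185, 0.0]
force: [-2.1, 0.2, 7.6]
opening: 36.9
gripper_force: 27.5
```

move_arm --pt "0 0 0 0 3" --pt "0 0 0 0 3" --pt "0 0 0 0 3" --pt "0 0 0 0 3" --grip_force 50

```text
clock: 17.82
eef_pos: [570.0, -140.3, 6.0]
tcp_rot: [0.0, 0.983, -0.184, 0.001]
force: [-2.1, 0.2, 9.7]
opening: 33.8
gripper_force: 49.6
```

Run:
```python
from m import *
c=cam('wrist','w13'); cam('side','s13'); s=manip.read_state(); print(s['eef_pos'],s['force'],s['opening'],s['gripper_force'],s['wrist_torque'])
h=c['image'].max(2)
for v in range(220,330,8): print(v,' '.join('%3d'%x for x in h[v,250:400:3]))
```

```text
[ 570.01229632 -140.27270669    5.98857358] [-4.10045972  0.69254967  9.77491353] 33.59462454335571 49.62052345275879 [ 0.11819427  0.53462394 -0.01708686]
220  22  87 139 135 139 130 141 130  34  24  28  28  32  34  66 103 100 125 156 178 204 208 178 181 170 151 155 163 192 197 172 124 103 103  96  66  31  26  25  28  27  35  87 110 130 182 188 209 134  51
228  27  55 146 137 129 144 140  79  41  19  30  30 145 154 192 113 117 124  94  19  23  22  17  19  16  20  21  19  18  20  19  97  85 112 118 181 199 165  28  29  23  44  85 102 123 131 175 212 111  52
236  29  25 164 228 227 216 207 148  93  21  21  26 109 132 113 115 125 112  70  21  23  18  27  22  20  24  25  19  20  16  21  62  80 107 118 164 187 123  29  24  20  75 196 224 222 238 244 199  58  59
244  49  20  84 153 149 147 146 136  84  56  78  53  21  30 105 117 129  78  25  20  14  19  22  23  19  16  20  19  20  16  18  29  70  97 115 112  28  23  56  84  63  98 219 224 222 242 238 165  52  72
252  67  23  39 155 157 147 139 136 103 105 103  29  24  71 114 124 125  62  17  20  23  15  21  17  21  20  22  18  15  14  13 
[... 1211 characters left out ...]
 134 136 135 151 158 113 113 128 126  37  32  31  33  40  36  41  42  43  47  49  49  49
308  34  29  33  32  30  34  30  33  33  31  21  28  20  97 108  95  47  94  98  76  37  35  38  36  38  30  31  26  29  27 101 126 134  51 119 128 111  30  36  32  33  31  35  39  38  45  45  46  46  46
316  26  23  25  26  31  31  30  32  34  35  33  24  35  63  67 190 197 201 196 205 225 228 227 204 205 204 205 203 206 206 174 176 129 125 120  52  62  43  42  32  37  39  37  41  40  42  41  43  40  38
324  39  34  34  35  36  38  34  37  39  36  96 114 103 100 123 156 152 154 152 156 157 166 165 163 165 166 164 166 167 146 120 112 115 116  92  91  93 108 112  83  38  41  44  44  42  43  46  45  40  38
```

move_arm --pt "0 0 -0.1 0 3" --pt "0 0 -0.2 0 3" --pt "0 0 -0.3 0 3" --pt "0 0 -0.4 0 3" --pt "0 0 0 0 3" --pt "0 0 0 0 3"

```text
clock: 18.42
eef_pos: [569.5, -139.9, 14.7]
tcp_rot: [0.0, 0.983, -0.185, 0.0]
force: [1.6, 0.6, -2.1]
opening: 33.4
gripper_force: 50.1
```

Run:
```python
from m import *
c=cam('wrist','w14'); cam('side','s14'); s=manip.read_state(); print(s['eef_pos'],s['force'],s['opening'],s['gripper_force'],s['wrist_torque'])
h=c['image'].max(2); p=load('w13')['image']
# carrier features should stay fixed in the wrist view if it lifts along
for n,(u0,v0,u1,v1) in dict(tower=(290,255,360,312),vice=(285,310,365,326),basket=(300,170,345,215),plate=(225,100,270,160)).items():
    T=p[v0:v1,u0:u1]; I=c['image'][v0-12:v1+12,u0-12:u1+12]; r=cv2.matchTemplate(I,T,cv2.TM_CCOEFF_NORMED); m=cv2.minMaxLoc(r); print(n,np.array(m[3])-12,round(m[1],3))
```

```text
[ 569.47880864 -139.90036419   14.5749648 ] [ 1.90731035 -0.21182934 -1.15169157] 33.57746582078101 50.139997601509094 [-0.14355237 -0.32168669  0.04081478]
tower [ 0 -1] 0.983
vice [0 0] 0.988
basket [0 0] 0.953
plate [ 3 -2] 0.979
```

The carrier lifts with the gripper: the vice and basket stay fixed in the wrist view while the plate moves away, with about 2 N of load. I'll continue straight up to 10 cm.

move_arm --pt "0 0 -0.5 0 3" --pt "0 0 -0.9 0 3" --pt "0 0 -0.9 0 3" --pt "0 0 -0.9 0 3" --pt "0 0 -0.9 0 3" --pt "0 0 -0.9 0 3" --pt "0 0 -0.9 0 3" --pt "0 0 -0.9 0 3" --pt "0 0 -0.9 0 3" --pt "0 0 -0.7 0 3" --pt "0 0 -0.5 0 3" --pt "0 0 -0.2 0 3"

```text
clock: 19.52
eef_pos: [569.8, -140.1, 106.6]
tcp_rot: [0.0, 0.983, -0.185, 0.001]
force: [0.8, -0.2, -2.8]
opening: 33.5
gripper_force: 50.2
```

move_arm --pt "0 0 0 0 3" --pt "0 0 0 0 3" --pt "0 0 0 0 3" --pt "0 0 0 0 3" --pt "0 0 0 0 3" --pt "0 0 0 0 3" --pt "0 0 0 0 3" --pt "0 0 0 0 3"

```text
clock: 20.18
eef_pos: [569.3, -139.9, 105.4]
tcp_rot: [-0.0, 0.983, -0.185, -0.0]
force: [-0.2, -0.9, -2.3]
opening: 33.8
gripper_force: 50.2
```

Run:
```python
from m import *
c=cam('wrist','w15'); sd=cam('side','s15'); s=manip.read_state(); print(s['eef_pos'],s['force'],s['opening'],s['gripper_force'],abs(s['joint_velocities']).max(),s['tcp_rot'])
p=load('w14')['image']
for n,(u0,v0,u1,v1) in dict(tower=(290,255,360,312),viceL=(280,310,315,326),viceR=(335,310,370,326),basket=(300,170,345,215),plate=(225,100,270,160)).items():
    T=p[v0:v1,u0:u1]; I=c['image'][v0-12:v1+12,u0-12:u1+12]; r=cv2.matchTemplate(I,T,cv2.TM_CCOEFF_NORMED); m=cv2.minMaxLoc(r); print(n,np.array(m[3])-12,round(m[1],3))
# side-view shift of the carrier between s14 and s15 vs predicted
b=load('s14'); ce=proj(b,(530,-124.5,50)); ce2=proj(sd,(530,-124.5,141.4)); print('pred shift',np.subtract(ce2,ce).round(1))
u,v=map(int,ce); T=b['image'][v-12:v+10,u-18:u+18]; r=cv2.matchTemplate(sd['image'][v-75:v+10,u-40:u+40],T,cv2.TM_CCOEFF_NORMED); m=cv2.minMaxLoc(r); print('found',m[3][0]-40+18,m[3][1]-75+12,round(m[1],3))
```

```text
[ 569.33213688 -139.8355077   105.47456765] [ 0.29196509 -0.26323648 -2.85684403] 33.40447149390375 50.171794295310974 0.0009293187115057141 [-1.60256175e-05  9.82820583e-01 -1.84563543e-01 -1.74742071e-05]
tower [0 0] 0.945
viceL [0 0] 0.991
viceR [0 0] 0.92
basket [0 0] 0.793
plate [ 8 -3] 0.421
pred shift [  1.2 -37.5]
found 1 -37 0.451
```

The carrier is lifted 99.5 mm and is still and level, with the vice in the same place in the clip. Handing in.

```bash
python3 -c "
from bench import manip; print(manip.hand_in())"
```

```text
the job is handed in; nothing more can be done
None
```

The pin vice is clipped into the carrier, and the carrier is held by its catches, level and still, about 10 cm above where it stood; I handed the job in at about 20 s on the robot's clock.

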